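Take the run-out reel out from under the full one on the twine stand

ROBOT

A 6-joint arm with a two-finger parallel gripper is mounted at the origin on the work surface. World frame = base frame: x ahead of the robot, y to its left, z up, the work surface at z = 0. Lengths are in m, angles in rad, forces in N, time in s.
With the tool pointing down it reaches from about 0.4 to 0.925 m from the base axis. Payload 3.4 kg.
Tool frame: the origin (TCP) lies midway between the tips of the shut fingers; the grasp point (between the pads) lies manip.pinch_z behind it (manip.pinch_z is the distance from the TCP to the grasp point, in m); z points along the fingers, x is the direction in which the jaws open and shut, and the axes are right-handed (so a half turn about z gives the same grasp; the last joint's range is limited). The gripper opens to 85 mm and grips with 20 to 120 N. Pads are 22 mm wide; open, the fingers measure 114 mm over their backs; the gripper's body (76 mm by 85 mm) begins 54 mm behind the grasp point. The pads swing forward as they close: fully open they stand 13 mm farther back than shut.
Start: joints at [-1.258, 0.307, 1.506, -0, 1.328, -0.073], TCP at [0.216, -0.533, 0.211] pointing down, gripper open.
Joint ranges: [-3.12, 3.12], [-1.05, 2.28], [0.14, 2.33], [-1.42, 4.57], [0.1, 2.73], [-2.68, 2.68]. Speed limits (rad/s): [2.57, 2.57, 3.14, 3.14, 3.14, 3.14].

INTERFACE

Orientations are given as a unit quaternion [x, y, z, w].
In Python, from cell import manip gives the robot as it stands. Calls block until the motion is done:
- manip.movep(position, orientation): joint-space move of the TCP to a pose.
- manip.servo_line(position, rot=None, feed=0.15, f_stop=None): straight line of the TCP; rot=None keeps the orientation; feed is the mean speed in m/s. With f_stop (N) it stops when the force on the tool has changed by that much, and returns True; else False.
- manip.move_j(angles): joint-space move.
- manip.command_gripper(opening): finger opening in m; the grip force is fixed at half the most; returns when the fingers have stopped.
- manip.hold(seconds).
- manip.inverse_kinematics(position, orientation): joint angles nearest the present ones, or None.
- manip.read_state(): the state.
- manip.get_image(name): name is "side" or "top" or "wrist"; returns the picture (420x560x3 uint8, blue, green, red); there is no depth.
- manip.camera_info(name): a dict with "mtx" (3x3 intrinsics, pixels), "pose" (4x4, takes a point from camera to world coordinates). Camera axes: x right, y down, z forward; pixel columns grow to the right and rows downward; lengths in m; the calibration is good to about 2 mm. A picture is of the moment at which its call begins: read the wrist's pose just before it. camera_info takes no time and is no camera call; for the wrist camera it gives the pose at the moment of the call.
A pose or a line that the arm cannot do raises manip.PlanningError and nothing moves.
- manip.job_done(): hands the job in, once; it reports no verdict.
Trained networks look in the newest picture that a camera, given by its name, has taken for a name from the list of things; names that differ only in an ending like _2 or _b are one class to them, and where a whole thing is asked for, a point or a joint stands for the part that bears it (a point fixed in the world has none). Each returns a list of dicts, best first, with "confidence" (0 to 1); they miss things now and then, are a little off and sometimes report something else, mostly with a low value. They report only what shows in the picture. A call takes as long as a camera call. They do not tell look-alikes from the thing itself.
- manip.look_for(camera, name): "centre" ([x, y, z] in m, in world coordinates, good to about 4 mm: the middle of the surface that is visible of it).
- manip.trace(camera, name): "pixels" (420x560 bool, what is visible of it).
- manip.landmark_of(camera, name): "centre" ([x, y, z] in m, in world coordinates, good to about 4 mm: a listed point, or the origin of a listed thing).
The state is a dict: "clock": time; "qpos": joint angles; "qd": joint speeds; "effort": joint torques, N m; "tool_pos": TCP position; "orientation": TCP orientation; "contact_force": force on the tool from outside, world axes, zero at the start; "torque": the same for the moment, N m; "finger_gap": finger opening in m.
Only numpy, scipy, OpenCV 4.12 (cv2) and the standard library are available. Lean on these libraries where they do the work, as an engineer would, in place of code of your own. Each camera call takes 0.05 s, during which the arm holds its last target. There are 200 camera calls.

TASK

On the twine stand a full reel of twine has been left sitting on top of the run-out one. Slide that full reel straight up off its post and stand it on the round bread board, ready for tying the roast, then slide the run-out reel off the same post and stand it in the cake tin with the other empties. Stand both upright and set them down rather than letting them drop, and leave the stand, the other reels and everything else where they are.

Things in the scene. Friction and masses are not known exactly. Their poses are not given: they have to be found in the camera images.
- upper_reel: The full reel to move: sits loosely on top of the run-out reel; the post enters only the lower 27 of its bore, wound almost out to the flanges with twine, about 120 g. Wooden reel 50 tall, two round flanges 64 across and 8 thick, 18 bore on its axis; origin at the centre of its underside, z up its axis (yaw means nothing) (mm).
- spent_reel: The run-out reel to move: its bare 34 thick barrel shows between the flanges, about 60 g. Lower reel on its post (any of the three), right under upper_reel; with that off, 27 of the post stands above its top. Wooden reel 50 tall, two round flanges 64 across and 8 thick, 18 bore on its axis; origin at the centre of its underside, z up its axis (yaw means nothing) (mm).
- full_reel_a: Stays on its post: a lower reel, wound almost out to the flanges with twine, about 120 g. Wooden reel 50 tall, two round flanges 64 across and 8 thick, 18 bore on its axis; origin at the centre of its underside, z up its axis (yaw means nothing) (mm).
- full_reel_b: Stays on its post: a lower reel with nothing on it, wound almost out to the flanges with twine, about 120 g. Wooden reel 50 tall, two round flanges 64 across and 8 thick, 18 bore on its axis; origin at the centre of its underside, z up its axis (yaw means nothing) (mm).
- full_reel_c: Stays on its post: sits on top of full_reel_a, wound almost out to the flanges with twine, about 120 g. Wooden reel 50 tall, two round flanges 64 across and 8 thick, 18 bore on its axis; origin at the centre of its underside, z up its axis (yaw means nothing) (mm).
- twine_stand: Wooden stand, loose, 1.6 kg: base 92 (its x) by 285 (its y), 18 high; three upright posts 12 across at its y = -96, 0, +96, tops 95 above the worktop. Lower reels stand on the base (undersides at 18, tops 68), upper ones on them (tops 118), free to slide and turn; neighbouring flanges 32 apart. Origin: centre of its underside (mm).
- board: Round wooden bread board 250 across, 18 thick, fixed, left or right of the stand; origin at the centre of its underside. Jar and shaker stand on it about 75 from its middle, towards its own +x, which may point anywhere; towards -x it is free (mm).
- tin: Round open cake tin of bare metal for empties, fixed, on the other side of the stand from the board: 240 across outside, 58 high, walls and floor 4 thick; origin at the centre of its underside. Two empty reels stand in it about 65 from its middle, towards its own +x, which may point anywhere; towards -x it is free (mm).
- empty_a: Stays in the tin: a bare empty reel, as spent_reel. Wooden reel 50 tall, two round flanges 64 across and 8 thick, 18 bore on its axis; origin at the centre of its underside, z up its axis (yaw means nothing) (mm).
- empty_b: Stays in the tin: a bare empty reel, as spent_reel. Wooden reel 50 tall, two round flanges 64 across and 8 thick, 18 bore on its axis; origin at the centre of its underside, z up its axis (yaw means nothing) (mm).
- mill: Turned dark wood pepper mill, 54 across, 152 tall, close to the stand; origin at the centre of its underside (mm).
- pot: Lidded ceramic pot, 78 across, 95 tall to its knob, close to the stand; origin at the centre of its underside (mm).
- pack: Upright white and blue carton, 30 (its x) by 58 (its y), 105 tall, close to the stand; origin at the centre of its underside (mm).
- caddy: Plain metal tea caddy, 73 across, 106 tall, close to the stand; origin at the centre of its underside (mm).
- jar: Glass jar with a white cap, 58 across, 85 tall, on the board; origin at the centre of its underside (mm).
- shaker: Spice shaker with a white domed cap, 54 across, 115 tall, on the board; origin at the centre of its underside (mm).
Mind the look-alikes: they are no part of the job. What is shaped like the upper_reel but red is not meant.

How it is judged:
By the outcome, as a careful person would: the job done as asked, in the order asked, and still so for the second after the job is handed in, with the robot touching nothing.
It also fails if it takes over 59 s, if anything falls off the work surface, if the arm or the gripper's body presses on something with over 40 N, if the wrist force passes 120 N, or if a joint passes its speed limit or range.

## Working session

There is one attempt and no reset: what is moved stays moved. The work goes in short steps, each a Python script; the robot and the scene stay as the last script left them, time stands still between calls to the robot, and variables do not carry over. Pictures are saved under pics/ and viewed, about 8 in all and at most 12, crops included, and the job is handed in when it is done.

```bash
mkdir -p pics; ls
python3 - <<'E'
from cell import manip
import cv2,numpy as np
a=manip.get_image("top");b=manip.get_image("side")
cv2.imwrite("pics/top.png",a);cv2.imwrite("pics/side.png",b)
print(manip.pinch_z)
for c in("top","side"):
  i=manip.camera_info(c);print(c,np.round(i["mtx"],1).tolist(),np.round(i["pose"],3).tolist())
  for n in("upper_reel","spent_reel","full_reel_a","empty_a","twine_stand","board","tin","mill","pot","pack","caddy","jar","shaker"):
    print(n,[(np.round(d["centre"],3).tolist(),round(d["confidence"],2)) for d in manip.landmark_of(c,n)[:6]])
print(manip.read_state()["clock"])
E
```

```text
pics
0.0187
top [[383.2, 0.0, 281.0], [0.0, 383.2, 206.0], [0.0, 0.0, 1.0]] [[-0.013, -0.995, 0.103, 0.462], [-1.0, 0.012, -0.009, 0.011], [0.008, -0.103, -0.995, 1.2], [0.0, 0.0, 0.0, 1.0]]
upper_reel [([0.569, -0.031, 0.068], 0.61), ([0.722, -0.186, 0.001], 0.59)]
spent_reel [([0.566, -0.368, 0.002], 0.73)]
full_reel_a [([0.556, 0.063, 0.064], 0.58)]
empty_a [([0.566, -0.37, 0.002], 0.94)]
twine_stand [([0.564, -0.032, 0.002], 0.58)]
board [([0.483, 0.351, -0.001], 0.88)]
tin [([0.51, -0.334, -0.002], 0.84)]
mill [([0.457, -0.09, 0.004], 0.59)]
pot [([0.701, 0.025, 0.001], 0.98), ([0.515, -0.335, -0.004], 0.67)]
pack [([0.687, -0.087, -0.0], 0.65)]
caddy [([0.445, 0.025, 0.002], 0.64)]
jar [([0.409, 0.372, 0.022], 0.7)]
shaker [([0.542, 0.388, 0.016], 0.83)]
side [[402.8, 0.0, 278.0], [0.0, 402.8, 209.8], [0.0, 0.0, 1.0]] [[-0.689, -0.449, 0.569, -0.039], [-0.725, 0.416, -0.549, 0.615], [0.01, -0.791, -0.612, 0.761], [0.0, 0.0, 0.0, 1.0]]
upper_reel [([0.721, -0.184, -0.001], 0.88), ([0.564, -0.035, 0.067], 0.73)]
spent_reel [([0.565, -0.031, 0.023], 0.54), ([0.444, 0.021, -0.001], 0.49)]
full_reel_a [([0.562, -0.128, 0.021], 0.87), ([0.555, 0.061, 0.068], 0.85), ([0.553, 0.062, 0.019], 0.57)]
empty_a [([0.456, -0.359, 0.0], 0.93), ([0.572, -0.37, 0.001], 0.61)]
twine_stand [([0.563, -0.035, 0.001], 0.57), ([0.539, 0.384, 0.018], 0.28)]
board [([0.479, 0.359, -0.0], 0.85)]
tin [([0.516, -0.337, -0.001], 0.95)]
mill [([0.454, -0.085, -0.004], 0.68)]
pot [([0.7, 0.022, -0.001], 0.71)]
pack [([0.692, -0.085, 0.001], 0.55)]
caddy [([0.444, 0.02, 0.001], 0.68)]
jar []
shaker [([0.54, 0.384, 0.02], 0.69), ([0.562, -0.032, -0.0], 0.35)]
1.4
```

View pics/top.png

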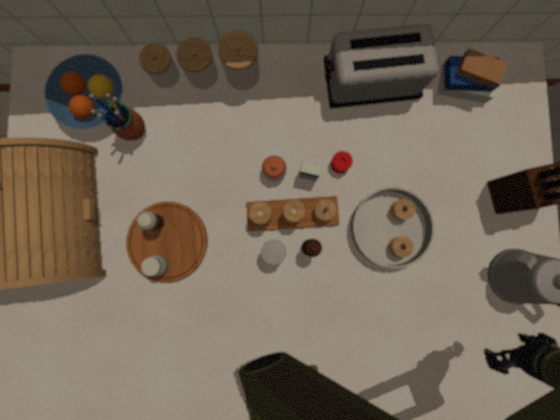

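View pics/side.png

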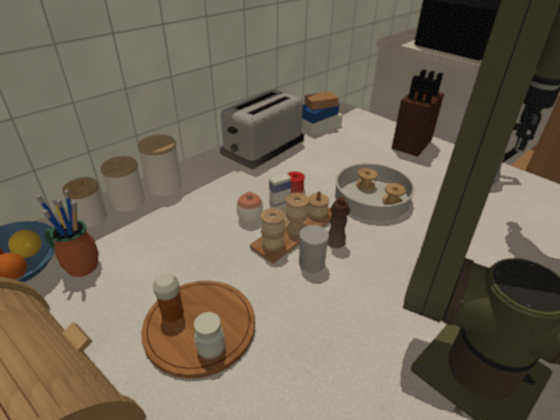

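Run:
```python
import cv2
b=cv2.imread("pics/side.png");t=cv2.imread("pics/top.png")
import numpy as np
from cell import manip
def px(c,p):
  i=manip.camera_info(c);P=np.linalg.inv(i["pose"])@np.r_[p,1];q=i["mtx"]@P[:3];return q[:2]/q[2]
u,v=px("side",[.564,-.033,.068]).astype(int);print(u,v)
u0,v0=max(u-85,0),max(v-75,0)
cr=cv2.resize(b[v0:v0+150,u0:u0+190],None,fx=4,fy=4,interpolation=cv2.INTER_CUBIC);print(u0,v0)
cv2.imwrite("pics/crop1.png",cr)
```

```text
295 212
210 137
```

View pics/crop1.png

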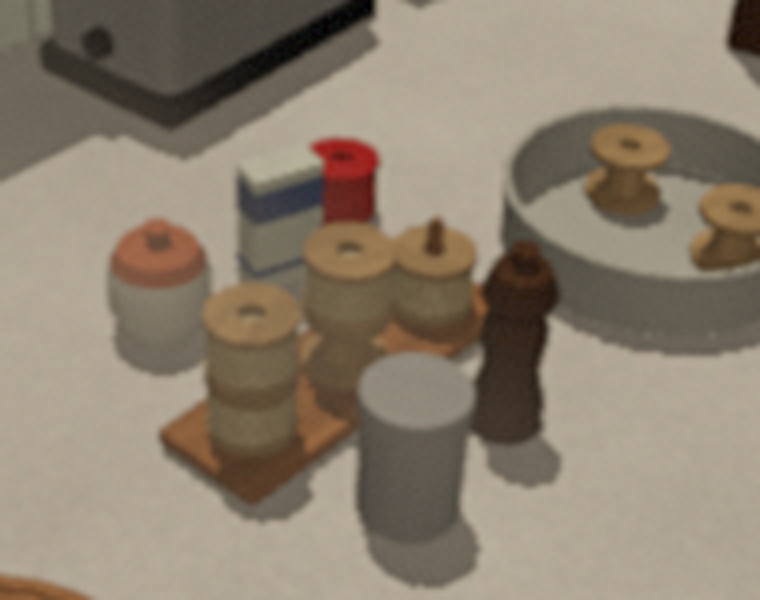

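Side crop: three stacks stand on the stand.
- **Left** (crop 250,375): a full reel on a full reel, which are full_reel_c and full_reel_a.
- **Middle** (350,260 upper; 345,370 lower): a full reel on one with a bare, narrow barrel, so these are upper_reel and spent_reel.
- **Right** (435,280): a single full reel with its post showing, which is full_reel_b.

The red reel (345,180) on the worktop is the look-alike. The free part of both board and tin is the side nearest the stand. I'll go above the middle post and look from there.

```bash
cat > h.py <<'E'
from cell import manip
import numpy as np, cv2
from scipy.spatial.transform import Rotation as R
Q=lambda yaw:(R.from_euler('z',yaw)*R.from_euler('x',np.pi)).as_quat()
def px(c,p,i=None):
  i=i or manip.camera_info(c);P=np.linalg.inv(i["pose"])@np.r_[p,1];q=i["mtx"]@P[:3];return q[:2]/q[2]
def at_height(i,uv,z):
  d=i["pose"][:3,:3]@np.linalg.solve(i["mtx"],np.r_[uv,1.]);o=np.array(i["pose"])[:3,3];return o+d*(z-o[2])/d[2]
def st():
  s=manip.read_state();print("t",round(s["clock"],2),"tcp",np.round(s["tool_pos"],4),"gap",round(s["finger_gap"],4),"F",np.round(s["contact_force"],1))
E
python3 - <<'E'
from h import *
manip.servo_line([.216,-.533,.30],feed=.2)
manip.movep([.564,-.033,.27],Q(.04)); st()
i=manip.camera_info("wrist");im=manip.get_image("wrist");cv2.imwrite("pics/w1.png",im)
print(i["mtx"],np.round(i["pose"],3))
for n in("upper_reel","twine_stand"):
  print(n,[(np.round(d["centre"],4).tolist(),round(d["confidence"],2)) for d in manip.landmark_of("wrist",n)[:6]])
print(px("wrist",[.564,-.033,.118],i))
E
```

```text
t 4.18 tcp [ 0.564 -0.034  0.27 ] gap 0.0853 F [1.3 0.  0.8]
[[350.64063795   0.         282.63265311]
 [  0.         350.64063795 217.68963745]
 [  0.           0.           1.        ]] [[ 0.999  0.037  0.012  0.562]
 [ 0.039 -0.95  -0.311  0.046]
 [ 0.     0.311 -0.95   0.432]
 [ 0.     0.     0.     1.   ]]
upper_reel [([0.716, -0.1895, -0.0003], 0.77), ([0.5611, -0.0392, 0.0707], 0.63)]
twine_stand []
[281.47428182 192.73789452]
```

View pics/w1.png

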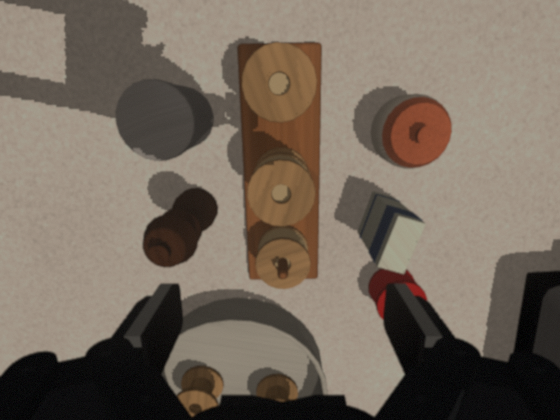

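The bore of the upper reel shows at (281,193), and my estimate projects to (281.5,192.7), so they agree. The fingers have clear space on both x sides: the caddy and mill are to the left, the pot and pack to the right.

Run:
```python
from h import *
x,y=.564,-.033
manip.servo_line([x,y,.15],feed=.15)
print(manip.servo_line([x,y,.070],feed=.06,f_stop=10)); st()
manip.command_gripper(.05); st()
manip.hold(.2)
print(manip.servo_line([x,y,.12],feed=.05,f_stop=15)); st()
manip.servo_line([x,y,.24],feed=.15); st()
cv2.imwrite("pics/s2.png",np.vstack([cv2.resize(manip.get_image("side")[100:300,190:420],None,fx=2,fy=2)]))
```

```text
False
t 6.77 tcp [ 0.5644 -0.033   0.0704] gap 0.0856 F [0.5 0.6 0.6]
t 7.11 tcp [ 0.5643 -0.0331  0.0711] gap 0.0629 F [-1.5  0.7  6.5]
False
t 8.46 tcp [ 0.5636 -0.033   0.1196] gap 0.0627 F [ 1.  -0.3 -1.1]
t 9.41 tcp [ 0.5632 -0.0329  0.239 ] gap 0.0628 F [-0.  -0.4 -1.8]
```

View pics/s2.png

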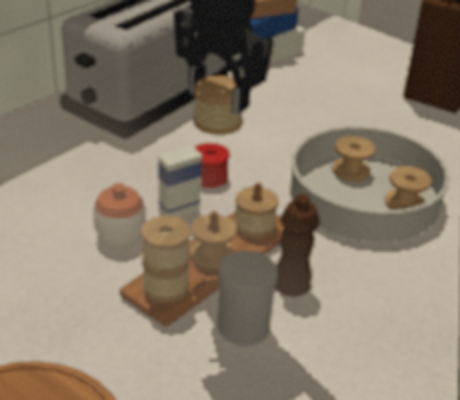

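The full reel is lifted upright at (215,105), and the run-out reel still sits on the middle post at (212,240). Next I'll place the full reel on the free side of the board.

Run:
```python
from h import *
x,y=.481,.290
manip.movep([x,y,.24],Q(.04)); st()
manip.servo_line([x,y,.05],feed=.12); manip.hold(.2)
print(manip.servo_line([x,y,.012],feed=.02,f_stop=4)); st()
manip.command_gripper(.085); st()
p=manip.read_state()["tool_pos"]
manip.servo_line([p[0],p[1],.12],feed=.08); manip.servo_line([x,y,.25],feed=.2)
cv2.imwrite("pics/w3.png",manip.get_image("wrist"))
print([(np.round(d["centre"],4).tolist(),round(d["confidence"],2)) for d in manip.landmark_of("wrist","upper_reel")])
manip.movep([.564,-.033,.25],Q(.04)); st()
i=manip.camera_info("wrist");im=manip.get_image("wrist")
print([px("wrist",[.564,-.033,z],i) for z in(.068,.095)])
for n in("spent_reel","full_reel_a"):
  print(n,[(np.round(d["centre"],4).tolist(),round(d["confidence"],2)) for d in manip.landmark_of("wrist",n)])
a=cv2.imread("pics/w3.png")
cv2.imwrite("pics/c3.png",np.hstack([cv2.resize(a[60:400,80:480],(380,323)),cv2.resize(im[20:360,80:480],(380,323))]))
cv2.imwrite("pics/w4.png",im)
```

```text
t 10.72 tcp [0.4815 0.2891 0.2398] gap 0.0628 F [-0.5 -0.  -1. ]
True
t 13.97 tcp [0.4809 0.29   0.0212] gap 0.0626 F [-0.7  0.6  3.3]
t 14.32 tcp [0.4799 0.2894 0.0202] gap 0.0846 F [-0.6  0.5  0.4]
[([0.4798, 0.2858, 0.0205], 0.96)]
t 17.88 tcp [ 0.5639 -0.032   0.2498] gap 0.085 F [ 0.7 -0.2 -0.5]
[array([281.69296884, 187.72229715]), array([281.61115177, 194.34434554])]
spent_reel [([0.562, -0.038, 0.0203], 0.58)]
full_reel_a [([0.5708, -0.131, 0.0197], 0.84), ([0.5585, 0.0633, 0.0687], 0.7)]
```

View pics/c3.png

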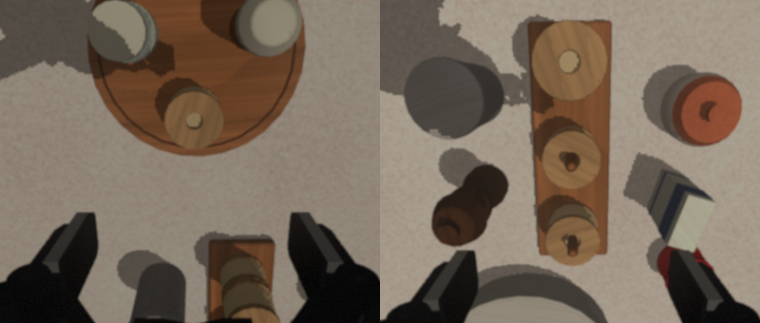

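Left view: the full reel stands upright on the free part of the board, with its bore at crop (194,120). Right view: the run-out reel's flange is centred at crop (571,160), about pixel (281,188), against a projected (281.7,187.7). I'll grip its upper flange so the gripper's body stays clear of the post top.

Run:
```python
from h import *
x,y=.564,-.033
manip.servo_line([x,y,.12],feed=.15)
print(manip.servo_line([x,y,.036],feed=.06,f_stop=8)); st()
manip.command_gripper(.05); st()
manip.hold(.2)
print(manip.servo_line([x,y,.12],feed=.05,f_stop=15)); st()
manip.servo_line([x,y,.24],feed=.15); st()
manip.movep([.513,-.284,.22],Q(.04)); st()
i=manip.camera_info("wrist");a=manip.get_image("wrist")
for n in("empty_a","tin"):
  print(n,[(np.round(d["centre"],4).tolist(),round(d["confidence"],2)) for d in manip.landmark_of("wrist",n)])
cv2.imwrite("pics/c4.png",np.hstack([cv2.resize(a,(420,315)),cv2.resize(manip.get_image("side")[80:290,220:460],(360,315))]))
```

```text
False
t 20.59 tcp [ 0.5643 -0.033   0.0364] gap 0.0846 F [ 0.3 -0.6 -0.4]
t 20.97 tcp [ 0.5643 -0.033   0.0375] gap 0.0601 F [-2.9  0.4  9.3]
False
t 23.0 tcp [ 0.5638 -0.033   0.1197] gap 0.06 F [-0.1  0.1 -0.9]
t 23.95 tcp [ 0.5632 -0.0329  0.239 ] gap 0.0603 F [ 0.7  0.1 -1.5]
t 24.96 tcp [ 0.5131 -0.283   0.2196] gap 0.06 F [-0.4  0.3 -1.7]
empty_a [([0.4546, -0.3681, -0.0002], 0.98)]
tin []
```

View pics/c4.png

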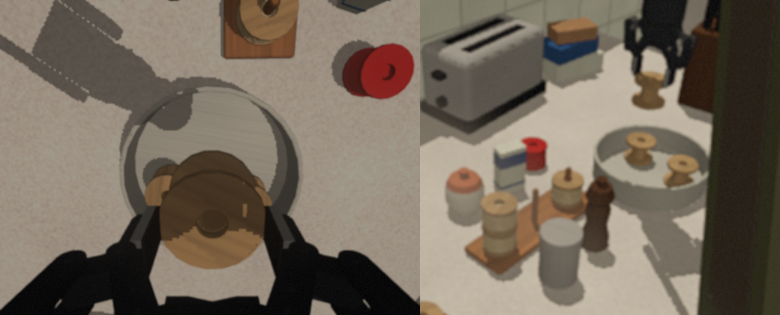

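The run-out reel hangs upright in the jaws (right view, 648,90), and the tin's free side lies below it. The middle post is now bare. Next I'll set it down.

Run:
```python
from h import *
x,y=.513,-.286
manip.servo_line([x,y,.05],feed=.12); manip.hold(.2)
print(manip.servo_line([x,y,.012],feed=.02,f_stop=3)); st()
manip.command_gripper(.085); st()
p=manip.read_state()["tool_pos"]
manip.servo_line([p[0],p[1],.12],feed=.08); manip.servo_line([x,y,.25],feed=.2)
manip.movep([.42,-.40,.3],Q(.04)); manip.hold(.3)
t=manip.get_image("top");s=manip.get_image("side")
for c in("top","side"):
 for n in("empty_a","upper_reel","twine_stand","full_reel_a","mill","pot","pack","caddy"):
  print(c,n,[(np.round(d["centre"],3).tolist(),round(d["confidence"],2)) for d in manip.landmark_of(c,n)])
st()
cv2.imwrite("pics/c5.png",np.hstack([cv2.resize(t[130:300,110:450],(400,200)),cv2.resize(s[130:390,130:430],(390,338))[:200]]) if 0 else np.vstack([cv2.resize(t[130:300,110:450],(580,290)),cv2.resize(s[140:380,140:430],(580,480))[:300]]))
```

```text
True
t 28.17 tcp [ 0.5129 -0.2859  0.0236] gap 0.0598 F [-0.9  0.2  4.4]
t 28.54 tcp [ 0.512  -0.2853  0.0227] gap 0.085 F [-0.1  0.2  0.4]
top empty_a [([0.456, -0.36, 0.004], 0.66), ([0.567, -0.369, -0.0], 0.62)]
top upper_reel [([0.719, -0.186, 0.003], 0.79), ([0.51, -0.288, 0.002], 0.3)]
top twine_stand [([0.563, -0.034, 0.002], 0.76)]
top full_reel_a [([0.568, -0.13, 0.018], 0.67), ([0.553, 0.058, 0.065], 0.58)]
top mill [([0.455, -0.093, 0.004], 0.67)]
top pot [([0.513, -0.287, 0.003], 0.72), ([0.695, 0.023, 0.002], 0.56)]
top pack [([0.686, -0.089, 0.002], 0.83), ([0.413, 0.372, 0.021], 0.74)]
top caddy [([0.445, 0.024, -0.001], 0.85), ([0.482, 0.293, 0.02], 0.71)]
side empty_a [([0.454, -0.359, 0.002], 0.75), ([0.57, -0.368, 0.0], 0.5)]
side upper_reel [([0.482, 0.289, 0.018], 0.9), ([0.721, -0.187, -0.004], 0.51)]
side twine_stand [([0.564, -0.035, 0.0], 0.77)]
side full_reel_a [([0.556, 0.062, 0.069], 0.81), ([0.561, -0.13, 0.019], 0.71), ([0.553, 0.064, 0.019], 0.57)]
side mill [([0.456, -0.083, -0.002], 0.91), ([0.483, 0.29, 0.017], 0.17)]
side pot [([0.699, 0.022, 0.002], 0.56), ([0.554, 0.06, 0.017], 0.44)]
side pack [([0.688, -0.086, 0.004], 0.71)]
side caddy [([0.45, 0.024, 0.0], 0.95)]
t 32.58 tcp [ 0.42 -0.4   0.3 ] gap 0.085 F [ 0.1  0.1 -0.5]
```

View pics/c5.png

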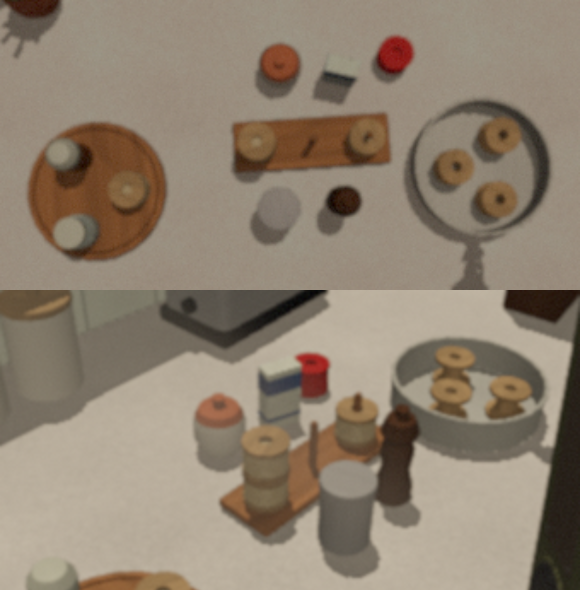

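The full reel stands on the board (128,190) and the run-out reel stands in the tin (453,167) with the two empties. The middle post is bare and everything else is where it was.

```bash
python3 -c "
from cell import manip
manip.job_done()"
```

```text
the job is handed in; nothing more can be done
```

I moved both reels in the order asked and handed the job in. The clock read about 33 s of the 59 s allowed. I lifted the full reel straight up off the middle post and stood it on the free side of the bread board. Then I lifted the run-out reel off the same post and stood it in the free side of the cake tin.

**Set-down:** Both reels touched down slowly under force control, with contact at about 3–4 N, before I released them.

**Last checks:** The final pictures show both reels upright: the full one at about (0.482, 0.290) and the run-out one at about (0.512, -0.286). The stand, its three other reels, both empties, the mill, pot, pack and caddy measured where they were, within the detectors' few millimetres of error. The jar, the shaker and the red look-alike also showed in their places, though I did not measure the jar or shaker again.

**Disagreements:** The networks gave a few wrong names, such as "pot" for the run-out reel in the tin and "caddy" for the full reel on the board. The pictures settled these. The gripper closed to 60 mm on the run-out reel, against 63 mm on the full one (the flanges are 64 mm across). It held the reel firmly and level.

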